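# Open the turbidity meter's vial port with its push-push hatch

## Task

The vial port of the turbidity meter has to be opened so that its sample can be changed, but somebody has left a small white carton lying on the hatch. Without picking the carton up, push it sideways with the fingers until it is clear of the hatch and lies on the meter's grey mat. Then press the hatch gently down once at its blue thumb pad so that the push-push latch lets go, take the hand away so that the hatch springs up, do not push it shut again, and watch for at least two seconds that it stands open by itself; leave the vial in the port and everything around the meter alone.

Things in the scene. Friction and masses are not known exactly. Their poses are not given: they have to be found in the camera images.
- meter: turbidity meter fixed to the bench: light grey case 150 deep (x) x 200 wide (y) x 86 mm high, a lower sloping control panel 37 mm deep in front. Origin: centre of the case's underside; x points from the panel to the back, y to its left, z up. On the flat top the dark hatch covers x -66..48, y -84..-6 mm, 0.5 mm above the rest; the right edge (y -100) has no rim
- mat (a point): centre of the grey rubber mat on the meter's top, level with it: 120 (meter's x) by 90 mm (y), reaching y +3..+93 mm in the meter's frame, at its left of the hatch; a light rim 4 mm high along its left, front and back edges, none towards the hatch, so that things slide across
- carton: small white carton 31 x 82 x 29 mm (x, y, z), 40 to 85 g, loose, lying flat on the hatch at the start, its long side along the meter's x within 0.36 rad, its centre 12 mm or less off the middle of the hatch's width; origin: centre of its underside
- hatch_pad (a point): centre of the top of the blue ribbed thumb pad (20 x 34 mm) near the front edge of the hatch, where it is to be pressed; 101 mm in front of the hinge, midway between the hatch's sides, 87 mm above the bench when shut. The case below is cut away 12 mm lower in front of it, so a finger may overlap the front edge. Moves with the hatch
- hatch_hinge (a point): middle of the hatch's hinge axis, at its back edge, 84 mm above the bench; the axis runs along the meter's y
- hatch (a joint): dark grey hatch (114 x 78 mm), angle in rad: 0 shut, latched, level; negative pressed in (stop at -0.064 = 6.5 mm at the pad); +1.25 fully open, nearly upright. Sprung open and damped. Pressing the pad 4 to 6.5 mm down with 4 to 6 N frees the push-push latch; as the finger leaves the hatch follows, rises to its stop within 2 s and stays. Pushed down again it would latch shut
- latch_pin (a joint): hidden follower pin of the push-push latch, sliding along the meter's y, in m: 0 to +0.0006 latched, over +0.005 once a press has freed the hatch, +0.008 at rest with the hatch open (up to +0.015 for a moment as it opens), below -0.009 only when an open hatch is pushed back down to its latch
- port_vial: capped glass vial, 16 mm wide and 48 mm tall, standing in the port under the hatch, its cap top 70 mm above the bench; origin: centre of its base; stays where it is
- vial_a: capped glass vial, 16 mm wide, 48 mm tall, standing on the bench left of the meter; origin: centre of its base; bystander
- vial_b: second such vial left of the meter; bystander
- beaker: empty glass beaker, 52 mm wide, 66 mm tall, standing on the bench right of the meter; origin: centre of its base; bystander
Not all that is in view belongs to the job. What is shaped like the carton but green is not meant.

How it is judged:
By the outcome, as a careful person would: the job done as asked, in the order asked, and still so for the second after the job is handed in, with the robot touching nothing.
It also fails if it takes over 58 s, if anything falls off the work surface, if the arm or the gripper's body presses on something with over 40 N, if the wrist force passes 120 N, or if a joint passes its speed limit or range.

## Robot

A 7-joint arm with a two-finger parallel gripper is mounted at the origin on a cart in front of the work surface, level with it; the furniture and walls round the work are solid. World frame = base frame: x ahead of the robot, y to its left, z up, the work surface at z = 0. Lengths are in m, angles in rad, forces in N, time in s.
With the tool pointing down it reaches from about 0.425 to 0.975 m from the base axis. Payload 16.7 kg.
Tool frame: the origin (TCP) lies midway between the tips of the shut fingers; the grasp point (between the pads) lies 19 mm behind it (robot.grip_depth is the distance from the TCP to the grasp point, in m); z points along the fingers, y is the line along which they close (so a half turn about z gives the same grasp; the last joint's range is limited). The gripper opens to 85 mm and grips with 20 to 120 N. Pads are 22 mm wide; open, the fingers measure 114 mm over their backs; the gripper's body (76 mm by 85 mm) begins 54 mm behind the grasp point. The pads swing forward as they close: fully open they stand 13 mm farther back than shut.
Start: joints at [1.054, 0.426, 0.074, 1.606, -0.034, 1.111, -0.067], TCP at [0.243, -0.63, 0.231] pointing down, gripper open.
Joint ranges: [-2.85, 2.85], [-0.5, 2.14], [-1.23, 1.37], [0.21, 2.46], [-1.02, 4.16], [0.16, 2.05], [-2.73, 2.73]. Speed limits (rad/s): [1.89, 1.89, 2.39, 2.39, 3.01, 3.01, 3.01].

## Interface

Orientations are given as a unit quaternion [x, y, z, w].
In Python, from plant import robot, cams gives the robot as it stands. The module is installed in compiled form; this text tells all that it offers. Calls block until the motion is done:
- robot.move_ptp(position, orientation): joint-space move of the TCP to a pose.
- robot.move_linear(position, ori=None, velocity=0.15): straight line of the TCP; ori=None keeps the orientation; velocity is the mean speed in m/s.
- robot.goto_joints(angles): joint-space move.
- robot.command_gripper(opening, grip_force=None): opening from 0.0 (shut) to 1.0 (fully open); grip_force is the grip in N (None keeps the last); returns when the fingers have stopped.
- robot.sleep(seconds).
- robot.solve_ik(position, orientation): joint angles nearest the present ones, or None.
- robot.read_state(): the state.
- cams.snapshot(name): name is "side" or "top"; returns a dict with "color" (384x512x3 uint8, blue, green, red), "fx", "fy", "cx", "cy" (pixels), "extrinsics" (4x4, takes a point from world to camera coordinates). Camera axes: x right, y down, z forward; pixel columns grow to the right and rows downward; lengths in m; the calibration is good to about 2 mm. A picture is of the moment at which its call begins. There is no depth.
A pose or a line that the arm cannot do raises robot.Unreachable and nothing moves.
- robot.hand_in(): hands the job in; it is judged then, once.
Trained networks look in the newest picture that a camera, given by its name, has taken for a name from the list of things; names that differ only in an ending like _2 or _b are one class to them, and where a whole thing is asked for, a point or a joint stands for the part that bears it (a point fixed in the world has none). Each returns a list of dicts, best first, with "p" (0 to 1); they miss things now and then, are a little off and sometimes report something else, mostly with a low value. They report only what shows in the picture. A call takes as long as a camera call. They do not tell look-alikes from the thing itself.
- cams.search_frame(camera, name): "at" ([column, row] in pixels, amid what is visible of it).
- cams.mark_of(camera, name): "at" ([column, row] in pixels: a listed point, or the origin of a listed thing).
The state is a dict: "clock": time; "joint_pos": joint angles; "dq": joint speeds; "tau": joint torques, N m; "position": TCP position; "orientation": TCP orientation; "force": force on the tool from outside, world axes, zero at the start; "moment": the same for the moment, N m; "grip_width": opening from 0.0 (shut) to 1.0 (fully open); "finger_force": force on a finger pad.
Only numpy, scipy, OpenCV 4.12 (cv2) and the standard library are available. Lean on these libraries where they do the work, as an engineer would, in place of code of your own. Each camera call takes 0.05 s, during which the arm holds its last target. There are 200 camera calls.

## Working session

There is one attempt and no reset: what is moved stays moved. The work goes in short steps, each a Python script; the robot and the scene stay as the last script left them, time stands still between calls to the robot, and variables do not carry over. Pictures are saved under pics/ and viewed, at most 10 in all, crops included, and the job is handed in when it is done.

```bash
mkdir -p pics; cat > h.py <<'E'
import numpy as np, cv2
from plant import robot, cams
def ray(s,px):
    E=np.array(s["extrinsics"]);R=E[:3,:3];t=E[:3,3]
    d=R.T@np.array([(px[0]-s["cx"])/s["fx"],(px[1]-s["cy"])/s["fy"],1]);return -R.T@t,d
def onz(s,px,z):
    o,d=ray(s,px);return o+d*(z-o[2])/d[2]
def proj(s,p):
    E=np.array(s["extrinsics"]);c=E[:3,:3]@np.array(p)+E[:3,3];return [s["fx"]*c[0]/c[2]+s["cx"],s["fy"]*c[1]/c[2]+s["cy"]]
E
python3 - <<'E'
from h import *
np.set_printoptions(precision=4,suppress=True)
Z=dict(meter=0,mat=.086,carton=.0865,hatch_pad=.087,hatch_hinge=.084,beaker=0,vial_a=0)
for c in("top","side"):
    s=cams.snapshot(c);cv2.imwrite(f"pics/{c}0.png",s["color"]); print(c,ray(s,[256,192]),s["fx"])
    for n,z in Z.items():
        print(n,[(np.round(d["p"],2),np.round(d["at"]),onz(s,d["at"],z)[:2]) for d in cams.mark_of(c,n)[:3]])
st=robot.read_state();print(st["clock"],st["orientation"],st["force"])
E
```

```text
top (array([ 0.4609, -0.1516,  0.9368]), array([ 0.0718,  0.02  , -0.9973])) 360.1743838130986
meter [(np.float64(0.91), array([301., 185.]), array([ 0.546 , -0.2499]))]
mat [(np.float64(0.92), array([284., 183.]), array([ 0.5418, -0.2012]))]
carton [(np.float64(0.74), array([166., 226.]), array([0.4451, 0.0777])), (np.float64(0.71), array([234., 240.]), array([ 0.411 , -0.0808])), (np.float64(0.57), array([324., 180.]), array([ 0.5482, -0.296 ]))]
hatch_pad [(np.float64(0.77), array([325., 207.]), array([ 0.484 , -0.2969]))]
hatch_hinge [(np.float64(0.56), array([321., 164.]), array([ 0.5863, -0.2904])), (np.float64(0.2), array([325., 208.]), array([ 0.4836, -0.2981]))]
beaker [(np.float64(0.75), array([367., 184.]), array([ 0.5459, -0.4215]))]
vial_a [(np.float64(0.39), array([243., 186.]), array([ 0.5437, -0.099 ])), (np.float64(0.38), array([249., 204.]), array([ 0.4965, -0.1148]))]
side (array([0.5013, 0.6154, 0.4769]), array([ 0.0035, -0.8846, -0.4665])) 373.53582606992205
meter [(np.float64(0.97), array([241., 200.]), array([ 0.5435, -0.2419])), (np.float64(0.22), array([240., 160.]), array([ 0.5561, -0.515 ]))]
mat [(np.float64(0.57), array([241., 177.]), array([ 0.5413, -0.2025]))]
carton [(np.float64(0.75), array([237., 163.]), array([ 0.5547, -0.2867])), (np.float64(0.57), array([299., 290.]), array([0.4403, 0.1909])), (np.float64(0.56), array([295., 237.]), array([0.4331, 0.0524]))]
hatch_pad [(np.float64(0.67), array([264., 163.]), array([ 0.4826, -0.2881]))]
hatch_hinge [(np.float64(0.79), array([222., 163.]), array([ 0.5928, -0.2958]))]
beaker []
vial_a [(np.float64(0.54), array([238., 231.]), array([ 0.5466, -0.0983])), (np.float64(0.5), array([243., 178.]), array([ 0.5438, -0.3809])), (np.float64(0.49), array([256., 225.]), array([ 0.5061, -0.1237]))]
0.8 [ 0.9831  0.1828  0.     -0.    ] [-0.931   0.1557  0.0891]
```

View pics/top0.png

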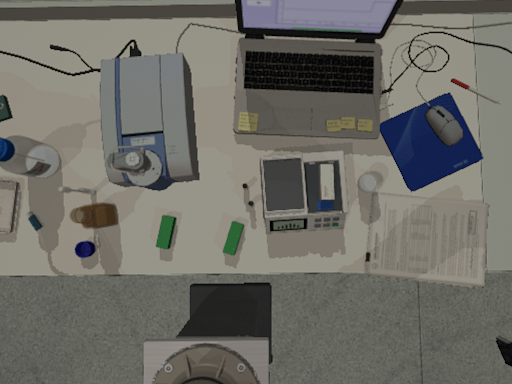

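View pics/side0.png

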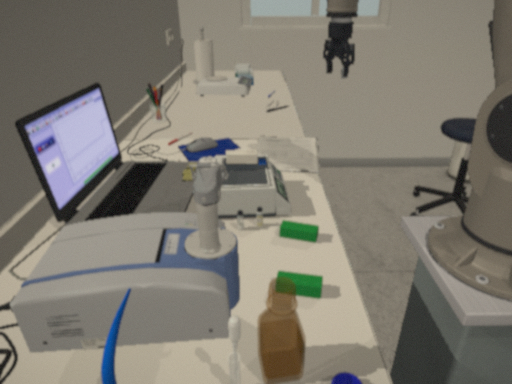

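Top view: the meter is at about (303,190), with the mat at (284,185), the white carton at (327,182), the blue pad at (326,205) and the beaker at (367,184). The green cartons are decoys. I'll zoom in for the yaws.

```bash
python3 - <<'E'
from h import *
im=cv2.imread("pics/top0.png")[145:240,250:385]
cv2.imwrite("pics/z.png",cv2.resize(im,None,fx=5.9,fy=5.9,interpolation=cv2.INTER_CUBIC))
E
```

```text
(no output)
```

View pics/z.png

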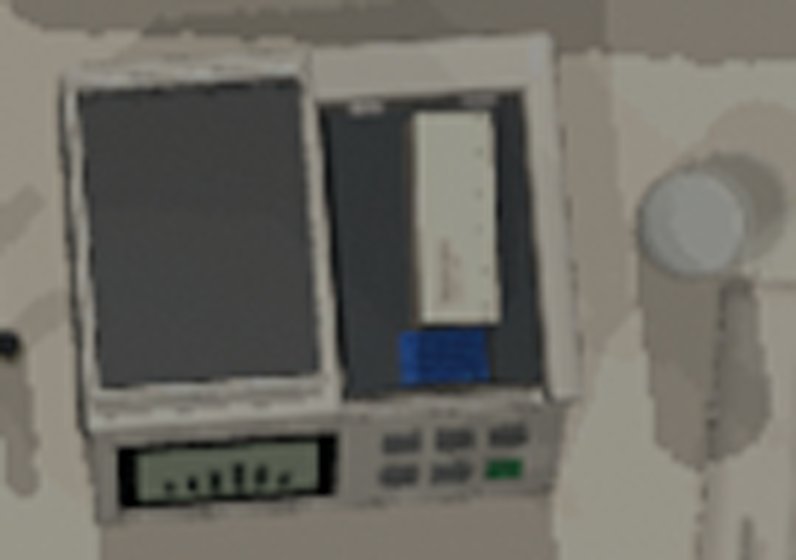

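```bash
cat >> h.py <<'E'
def fit(M,W):
    M=np.array(M,float);W=np.array(W)[:,:2];a=M-M.mean(0);b=W-W.mean(0)
    th=np.arctan2((a[:,0]*b[:,1]-a[:,1]*b[:,0]).sum(),(a*b).sum())
    R=np.array([[np.cos(th),-np.sin(th)],[np.sin(th),np.cos(th)]]);t=W.mean(0)-R@M.mean(0)
    return th,R,t,W-(M@R.T+t)
E
python3 - <<'E'
from h import *
np.set_printoptions(precision=4,suppress=True)
s=cams.snapshot("top")
P=lambda l,z:[onz(s,[250+u/5.9,145+v/5.9],z) for u,v in l]
Z=[(80,92),(300,80),(322,374),(100,388),(320,102),(522,92),(545,390),(342,398)]
M=np.array([(60,93),(60,3),(-60,3),(-60,93),(48,-6),(48,-84),(-66,-84),(-66,-6)])/1e3
th,R,t,r=fit(M,P(Z,.0863));print(th,t);print(r)
c=np.array(P([(414,113),(490,110),(498,322),(422,325)],.1155))[:,:2]
print((c-t)@R, ((c-t)@R).mean(0))
print("pad",R@[-.053,-.045]+t)
E
```

```text
0.0436400775056332 [ 0.5408 -0.2488]
[[ 0.0002 -0.0002]
 [ 0.      0.0009]
 [ 0.0012 -0.0003]
 [ 0.0006 -0.0014]
 [ 0.0025  0.0025]
 [ 0.0021 -0.0009]
 [-0.004  -0.0018]
 [-0.0028  0.0012]]
[[ 0.0399 -0.0362]
 [ 0.0394 -0.0657]
 [-0.0431 -0.0631]
 [-0.0426 -0.0337]] [-0.0016 -0.0497]
pad [ 0.4898 -0.296 ]
```

```bash
cat >> h.py <<'E'
th,T=0.0436,np.array([.5408,-.2488])
RM=np.array([[np.cos(th),-np.sin(th)],[np.sin(th),np.cos(th)]])
def W(x,y,z): return list(RM@[x,y]+T)+[z]
def Q(ang): return [np.cos(ang/2),np.sin(ang/2),0,0]   # tool down, tool x at world angle ang
def st():
    s=robot.read_state();return np.round(np.r_[s["clock"],s["position"],s["force"],s["grip_width"]],4)
E
python3 - <<'E'
from h import *
np.set_printoptions(precision=4,suppress=True)
q0=np.array(robot.read_state()["joint_pos"])
best=None
for k in(1,-1):
    q=robot.solve_ik(W(-.002,-.095,.2),Q(th+k*np.pi/2)); print(k,q)
    if q is not None and (best is None or abs(q-q0).max()<best[0]): best=(abs(np.array(q)-q0).max(),k)
k=best[1];o=Q(th+k*np.pi/2);print(k)
robot.command_gripper(.5)
robot.move_ptp(W(-.002,-.095,.2),o);print(st())
robot.move_linear(W(-.002,-.095,.105),velocity=.1);print(st())
for c in("side","top"):
    s=cams.snapshot(c);p=proj(s,W(-.002,-.08,.09));u,v=int(p[0]),int(p[1])
    cv2.imwrite(f"pics/a_{c}.png",cv2.resize(s["color"][max(v-60,0):v+50,u-65:u+65],None,fx=3,fy=3,interpolation=cv2.INTER_CUBIC))
a=[cv2.imread(f"pics/a_{c}.png") for c in("side","top")]
cv2.imwrite("pics/a.png",np.hstack(a))
E
```

```text
1 [ 0.6858  0.4177 -0.2911  1.697   0.1349  1.0465  0.3943]
-1 [ 0.2423  0.4117  0.293   1.726  -0.1357  1.0237 -2.5151]
1
[ 2.875   0.5419 -0.3456  0.2     0.0997 -0.3423 -0.0662  0.4982]
[ 3.975   0.5434 -0.344   0.1057 -1.1399  0.1649  0.4313  0.4987]
```

View pics/a.png

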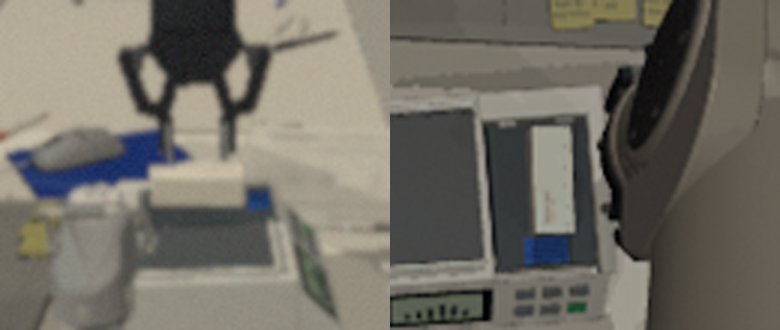

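The two fingers stand behind the carton's long side (side view: carton at (195,185), fingers at (168,140) and (225,135)) with nothing in the way, so I'll push.

```bash
python3 - <<'E'
from h import *
np.set_printoptions(precision=4,suppress=True)
robot.move_linear(W(-.002,-.095,.094),velocity=.05);print(st())
for y in(-.078,-.06,-.03,0,.018):
    robot.move_linear(W(-.002,y,.094),velocity=.06);f=st();print(f)
    if np.linalg.norm(f[4:7])>15: break
for c in("side","top"):
    s=cams.snapshot(c);p=proj(s,W(-.002,.02,.09));u,v=int(p[0]),int(p[1])
    cv2.imwrite(f"pics/b_{c}.png",cv2.resize(s["color"][max(v-60,0):v+50,u-65:u+65],(390,330),interpolation=cv2.INTER_CUBIC))
cv2.imwrite("pics/b.png",np.hstack([cv2.imread(f"pics/b_{c}.png") for c in("side","top")]))
E
```

```text
[ 4.4417  0.5427 -0.3437  0.0935  0.5256  0.0552  0.9326  0.5041]
[ 4.875   0.5424 -0.3263  0.0943 -0.1976  0.3355 -0.4395  0.4997]
[ 5.325   0.5415 -0.3084  0.0941  0.51    0.0718 -0.1023  0.4987]
[ 5.975   0.5402 -0.2788  0.0941  0.1865  0.05   -0.1324  0.5018]
[ 6.625   0.5389 -0.2489  0.0941  0.2253  0.2107  0.4839  0.5023]
[ 7.075   0.5381 -0.2305  0.0941 -0.6536  0.1101 -0.1966  0.4961]
```

View pics/b.png

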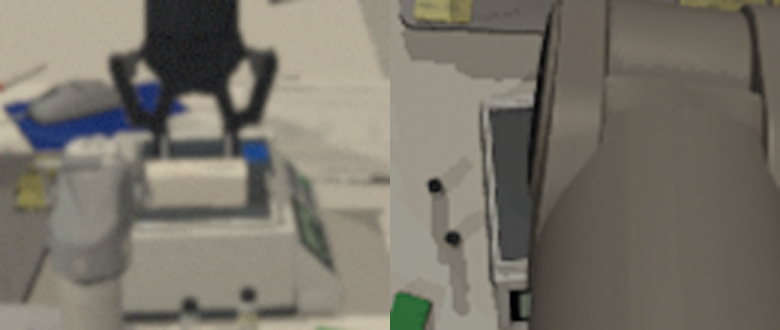

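The carton now lies on the mat (side view: carton at (195,183), clear of the hatch). I'll back off and check from above.

```bash
python3 - <<'E'
from h import *
np.set_printoptions(precision=4,suppress=True)
robot.move_linear(W(-.002,-.02,.094),velocity=.1)
robot.move_linear(W(-.002,-.05,.2),velocity=.15)
robot.command_gripper(0)
o=Q(th)
robot.move_ptp(W(-.053,-.23,.25),o);print(st(),robot.read_state()["joint_pos"])
s=cams.snapshot("top")
cv2.imwrite("pics/c.png",cv2.resize(s["color"][145:240,250:385],None,fx=5.9,fy=5.9,interpolation=cv2.INTER_CUBIC))
for n in("hatch_pad","carton","port_vial"):print(n,[(d["p"],onz(s,d["at"],.087)[:2]) for d in cams.mark_of("top",n)])
print(W(-.053,-.045,.087))
E
```

```text
[10.1917  0.4983 -0.48    0.2497  0.5031  0.6063  0.432  -0.0019] [ 0.6265  0.4402  0.0662  1.543  -0.0313  1.1599 -0.8251]
hatch_pad [(0.69, array([ 0.4881, -0.2895]))]
carton [(0.75, array([0.436 , 0.0754])), (0.67, array([ 0.5408, -0.1964])), (0.64, array([ 0.4111, -0.0778]))]
port_vial [(0.44, array([ 0.5835, -0.2868])), (0.24, array([ 0.5395, -0.202 ]))]
[np.float64(0.48981174590552473), np.float64(-0.2960673031216847), 0.087]
```

View pics/c.png

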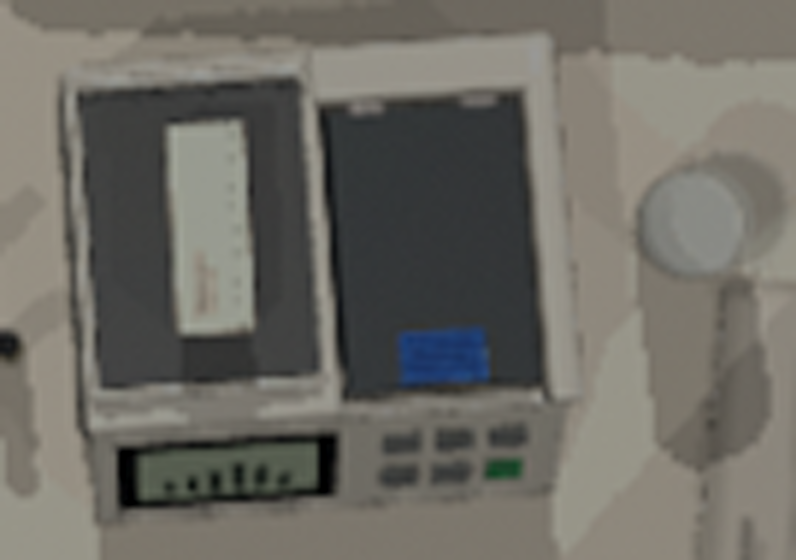

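The carton lies fully on the mat, at (210,228) in the crop, and the pad at (443,356) is free. Now I'll press it gently.

```bash
python3 - <<'E'
from h import *
np.set_printoptions(precision=4,suppress=True)
x,y=.4885,-.2955
robot.move_ptp([x,y,.2],Q(th));robot.move_linear([x,y,.095],velocity=.08)
def F():
    r=[]
    for _ in range(6): robot.sleep(.02);r.append(robot.read_state()["force"][2])
    return np.mean(r)
f0=F();print(st(),f0);z=.091;hit=None
while z>.0795:
    robot.move_linear([x,y,z],velocity=.02);f=F()-f0;zz=robot.read_state()["position"][2]
    print(round(z,4),round(zz,4),round(f,2))
    if f>7.5 or z<=.0815 and f>4.5: break
    z-=.001
print(st())
robot.sleep(.2)
robot.move_linear([x-.03,y,z+.06],velocity=.12)
robot.move_linear([x-.06,y-.06,.24],velocity=.2)
robot.move_ptp(W(-.053,-.23,.25),Q(th));robot.sleep(1.);print(st())
for c,b in(("side",(100,210,170,300)),("top",(140,245,250,385))):
    s=cams.snapshot(c);cv2.imwrite(f"pics/d_{c}.png",cv2.resize(s["color"][b[0]:b[1],b[2]:b[3]],(390,330),interpolation=cv2.INTER_CUBIC))
cv2.imwrite("pics/d.png",np.hstack([cv2.imread(f"pics/d_{c}.png") for c in("side","top")]))
E
```

```text
[12.7417  0.4887 -0.2956  0.0955 -0.5217 -0.4492 -0.3219 -0.0035] -0.21354992235155623
0.091 0.091 0.37
0.09 0.09 0.19
0.089 0.089 0.06
0.088 0.088 0.3
0.087 0.087 0.25
0.086 0.0861 3.88
0.085 0.085 3.79
0.084 0.0839 2.72
0.083 0.0831 3.95
0.082 0.082 3.94
0.081 0.081 3.64
0.08 0.0801 6.6
[17.0417  0.4886 -0.2955  0.0801 -1.5024  0.0097  6.8928  0.0005]
[20.325   0.4979 -0.4809  0.25    0.5369 -1.1475  0.07   -0.0034]
```

View pics/d.png

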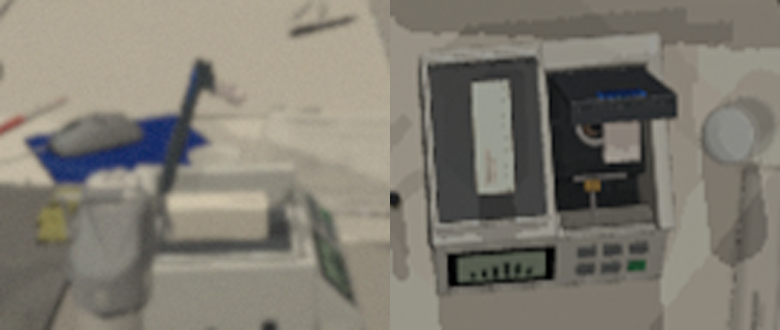

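The hatch stands open (side view: nearly upright at (185,130)), with the carton on the mat and the vial in the port. I'll watch it for over two seconds and compare pictures.

```bash
python3 - <<'E'
from h import *
def g(): return [cams.snapshot(c)["color"][100:245,170:385].astype(int) for c in("side","top")]
a=g();robot.sleep(2.6);b=g()
d=[np.abs(cv2.blur((p-q).astype(np.float32),(5,5))).max() for p,q in zip(a,b)];print(d,st())
if max(d)<25: print(robot.hand_in())
E
```

```text
[np.float32(2.88), np.float32(0.96)] [ 2.3225e+01  4.9790e-01 -4.8090e-01  2.5000e-01  2.3660e-01  1.1819e+00
 -6.9090e-01 -2.1000e-03]
the job is handed in; nothing more can be done
None
```

The job is handed in at 23 s: the carton was pushed onto the mat, one press of the pad (just under 7 N at the end) opened the hatch, and it stayed open, unchanged in pictures 2.6 s apart, with the vial still in the port.

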